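Ready the coffee grinder: coarse setting, hopper clicked shut

ROBOT

A 7-joint arm with a two-finger parallel gripper is mounted at the origin on a cart in front of the work surface, level with it; the furniture and walls round the work are solid. World frame = base frame: x ahead of the robot, y to its left, z up, the work surface at z = 0. Lengths are in m, angles in rad, forces in N, time in s.
With the tool pointing down it reaches from about 0.35 to 0.9 m from the base axis. Payload 8.1 kg.
Tool frame: the origin (TCP) lies between the finger pads, 19 mm behind the fingertips; this is the grasp point; z points along the fingers, y is the line along which they close (so a half turn about z gives the same grasp; the last joint's range is limited). The gripper opens to 85 mm and grips with 20 to 120 N. Pads are 22 mm wide; open, the fingers measure 114 mm over their backs; the gripper's body (76 mm by 85 mm) begins 54 mm behind the grasp point. The pads swing forward as they close: fully open they stand 13 mm farther back than shut.
Start: joints at [-1.284, 0.434, 0.025, 1.573, -0.012, 1.134, -0.075], TCP at [0.238, 0.578, 0.25] pointing down, gripper open.
Joint ranges: [-2.62, 2.62], [-0.44, 2.09], [-1.27, 1.32], [0.08, 2.57], [-1.32, 4.46], [0.12, 2], [-2.74, 2.74]. Speed limits (rad/s): [2.22, 2.22, 3.01, 3.01, 3.14, 3.14, 3.14].

INTERFACE

Orientations are given as [roll, pitch, yaw] about the fixed x, y, z axes, in that order (R = Rz(yaw) Ry(pitch) Rx(roll)).
In Python, from bench import r, cams gives the robot as it stands (r), with the cameras (cams).
- The arm moves only by the tool drive_effector, called after "Emit:" by a JSON object that holds its "api" and its "payload". Schema: {"type":"object","properties":{"deltas":{"type":"array","items":{"type":"array","items":{"type":"number"},"minItems":7,"maxItems":7},"minItems":1,"maxItems":10},"only":{"type":"string"},"quiet":{"type":"boolean"},"lines":{"type":"string"}},"required":["deltas"],"additionalProperties":false}. deltas is a list of rows, 1 to 10 of them, each of 7 numbers: dx, dy, dz in m, then a rotation vector rx, ry, rz in rad, then the opening from 0.0 (shut) to 1.0 (fully open); each row is the pose to reach, as a shift and turn from the pose commanded when the call began, along the tool's axes at that moment; what a row does not reach only later rows make up. A row lasts 1/10 s, in which the tool goes at most 0.05 m and 0.15 rad, less where a joint would pass 70% of its speed; a pose out of reach is approached as far as the arm can. The fingers move at their own pace and stop on an object; the grip force is fixed at half the most. Time passes only in rows, so rows that do not move let the fingers close. The tool returns the time, the measured TCP pose, the force, the opening and the grip force at its end. only (a regular expression) keeps the lines of the reply that match it, lines (a string "A,B") keeps lines A to B, and quiet returns only ok. Input that does not fit is refused with a message, and nothing moves.
- r.get_state(): the state, without advancing time (a new reading comes with each control period).
- cams.read_camera(name): name is "side" or "top" or "wrist"; returns a dict with "color" (420x560x3 uint8, red, green, blue), "fx", "fy", "cx", "cy" (pixels), "k1" (the pictures are not rectified: a ray, as slopes to the right and down, at radius r is drawn at 1 + k1 r^2 times it, then the intrinsics apply), "camera_from_world" (4x4, takes a point from world to camera coordinates). Camera axes: x right, y down, z forward; pixel columns grow to the right and rows downward; lengths in m; the calibration is good to about 2 mm. A picture is of the moment at which its call begins. There is no depth.
- r.job_done(): hands the job in; it is judged then, once.
The state is a dict: "t": time; "qpos": joint angles; "joint_velocities": joint speeds; "tau": joint torques, N m; "position": TCP position; "orientation": TCP orientation; "force": force on the tool from outside, world axes, zero at the start; "ft_torque": the same for the moment, N m; "width": opening from 0.0 (shut) to 1.0 (fully open); "grip_force": force on a finger pad.
Only numpy, scipy, OpenCV 4.12 (cv2) and the standard library are available. Lean on these libraries where they do the work, as an engineer would, in place of code of your own. Each camera call takes 0.05 s, during which the arm holds its last target. There are 200 camera calls.

TASK

Get the coffee grinder ready to grind for the cafetiere. Press the front edge of its ajar hopper lid down past the spring catch until it clicks and stays shut, and turn the black grind wheel on the sloping front until the white pointer on its far rim stands at the broad orange mark on the collar (look from the side to check). Let go of everything at the end and do not knock or shift the cafetiere, jars, bottle and shaker standing around.

Things in the scene. Friction and masses are not known exactly. Their poses are not given: they have to be found in the camera images.
- grinder: the coffee grinder, fixed on the worktop: red body whose front slopes at 35 degrees, black square hopper behind the slope (its front wall at x = 0); 220 mm deep, 150 wide, 198 tall with the lid shut. Origin: under its middle, on the worktop, 115 mm behind the front face. x points to its back, y to its left, z up; its front (-x) roughly faces the robot.
- grind_wheel (a joint): turn of the black fluted grind wheel on the slope, rad; 0 = pointer at the far, uppermost point of the rim, positive = anticlockwise seen from in front (pointer moves to the grinder's left, +y). Stops at -1.7, +1.7; stays where left (friction 0.06 N m). Marks on the collar's far arc every 0.3 from -0.9 to 0.9: thin, black; the one at +0.6 broad, orange (coarse, for the cafetiere).
- wheel_grip (a point): grip point on the wheel's axis (TCP here), in the grinder's frame at (-0.083, 0, 0.116). Round crown 60 mm across (62 over flutes), its end 10 mm further out; 26 mm further in the skirt, 86 mm across, carrying the 3 mm high pointer; 36 mm in the collar, 121 mm across. z points out along the axis, 35 degrees from vertical towards the grinder's front; x to the pointer, turning with the wheel.
- wheel_pointer (a point): outer end of the wheel's white pointer, 47 mm from the axis, on the skirt's rim on the side away from the robot; hidden behind the crown from low in front, seen well from the side or above.
- target_mark (a point): top of the broad orange mark (11x6 mm) on the collar, 54 mm from the wheel's axis.
- hopper_lid (a joint): opening of the hopper's black lid, rad; 0 = shut. Hinged at the back, opens upward; a weak spring keeps it ajar (about 0.4). Near shut its nose meets a spring catch: some 9 to 12 N on the front edge pushes it past; it then stays shut, reading under 0.03. If not pushed past, it springs up again to over 0.08.
- lid_hinge (a point): middle of the lid's hinge axis, at (0.1075, 0, 0.188) in the grinder's frame; the axis runs along the grinder's y.
- lid_press (a point): top of the ribbed grey thumb pad (20x46 mm) at the middle of the lid's front edge, away from the hinge; moves with the lid. 100 mm in front of the hinge axis and 9.5 mm above the lid's hinge plane, so 197.5 mm above the worktop when shut. Axes as the grinder's when shut.
- cafetiere: bystander: cafetiere (glass coffee press with steel frame and black handle), 100x149x225 mm; origin at the centre of its underside.
- jar_coffee: bystander: glass storage jar with cream lid, 86 mm across, 142 mm tall; origin at the centre of its underside.
- oil_bottle: bystander: oil bottle with red cap, 62 mm across, 264 mm tall; origin at the centre of its underside.
- jar_honey: bystander: small honey-coloured jar, 51 mm across, 54 mm tall; origin at the centre of its underside.
- salt_shaker: bystander: salt shaker, 44 mm across, 90 mm tall; origin at the centre of its underside.

How it is judged:
By the outcome, as a careful person would: the job done as asked, in the order asked, and still so for the second after the job is handed in, with the robot touching nothing.
It also fails if it takes over 64 s, if anything falls off the work surface, if the arm or the gripper's body presses on something with over 40 N, if the wrist force passes 120 N, or if a joint passes its speed limit or range.

## Working session

There is one attempt and no reset: what is moved stays moved. The work goes in short steps, Python scripts to look and compute and a tool call to move; the robot and the scene stay as the last step left them, time stands still between calls to the robot, and variables do not carry over. Pictures are saved under pics/ and viewed, at most 10 in all, crops included, and the job is handed in when it is done.

```bash
ls; mkdir -p pics; python3 - <<'E'
from bench import r, cams
import cv2,numpy as np
s=r.get_state();print({k:np.round(s[k],3) for k in s})
ims=[]
for n in("side","top"):
    c=cams.read_camera(n);cv2.imwrite(f"pics/{n}0.png",c["color"][:,:,::-1]);print(n,c["fx"],c["fy"],c["cx"],c["cy"],c["k1"]);print(np.round(c["camera_from_world"],3))
E
```

```text
bench.py
pics
{'t': np.float64(0.0), 'qpos': array([-1.284,  0.435,  0.025,  1.574, -0.012,  1.134, -0.075]), 'joint_velocities': array([ 0.001,  0.001, -0.001,  0.001,  0.001,  0.   , -0.002]), 'tau': array([ 0.0000e+00, -6.7047e+01,  1.0260e+00, -3.1621e+01,  1.6000e-02,
        1.2000e-02,  0.0000e+00]), 'position': array([0.237, 0.578, 0.249]), 'orientation': array([-3.14 ,  0.   ,  2.752]), 'force': array([-0.431,  0.236,  0.293]), 'ft_torque': array([ 0.056, -0.042, -0.033]), 'grip_force': np.float64(0.0), 'width': np.float64(1.002)}
side 535.4302292769241 535.4302292769241 269.8105661249953 207.06248519086103 -0.19737010129005694
[[-0.512 -0.859  0.011  0.317]
 [-0.486  0.278 -0.829  0.347]
 [ 0.709 -0.429 -0.56   1.327]
 [ 0.     0.     0.     1.   ]]
top 403.429122682162 403.429122682162 287.90551126117776 211.48419344594123 -0.023552097404957797
[[ 0.011 -1.     0.002  0.039]
 [-0.999 -0.011 -0.05   0.488]
 [ 0.05  -0.002 -0.999  1.032]
 [ 0.     0.     0.     1.   ]]
```

View pics/side0.png

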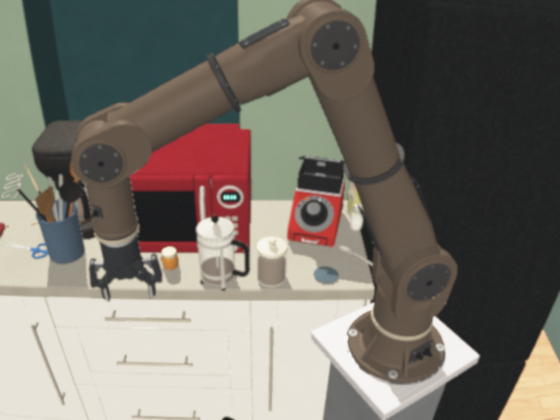

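View pics/top0.png

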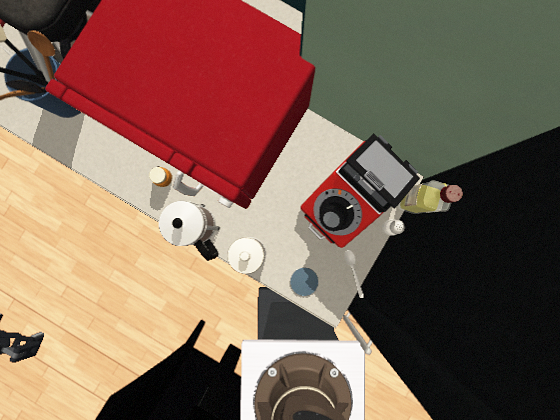

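The side view shows the grinder at about (318,200), with the cafetiere at (215,250) and a jar at (272,262). The top view shows the grinder at (355,195): wheel at (335,210), lid at (382,170), shaker at (396,228), bottle at (440,195). I'll zoom in on both.

```bash
python3 - <<'E'
import cv2,numpy as np
a=cv2.imread("pics/top0.png")[125:255,290:430];b=cv2.imread("pics/side0.png")[150:250,280:380]
a=cv2.resize(a,None,fx=3.3,fy=3.3,interpolation=2)
b=cv2.resize(b,None,fx=3.3,fy=3.3,interpolation=2)
im=np.zeros((430,800,3),np.uint8);im[:a.shape[0],:a.shape[1]]=a;im[:b.shape[0],465:465+b.shape[1]]=b
cv2.imwrite("pics/crop0.png",im)
E
```

```text
(no output)
```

View pics/crop0.png

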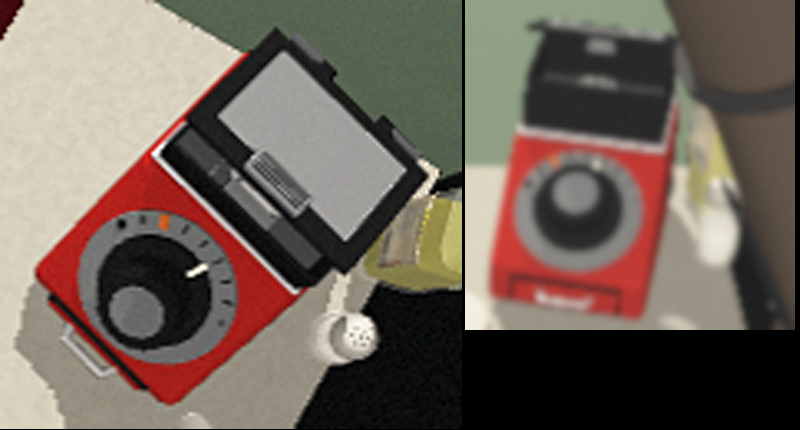

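The crop shows the top-view points: orange mark (340,192.6), white pointer (349.7,206.8), pad (374,180.5), crown centre (331.5,219.8), and slope-top line ends (337,171) and (381.8,213.5). I'll triangulate these with the side view.

```bash
cat > h.py <<'E'
import numpy as np,cv2
from bench import r, cams
from scipy.spatial.transform import Rotation as R
def ray(c,p):
    K=np.array([[c["fx"],0,c["cx"]],[0,c["fy"],c["cy"]],[0,0,1.]])
    u=cv2.undistortPoints(np.array([[p]],float),K,np.array([c["k1"],0,0,0.]))[0,0]
    # model: distorted = u(1+k1 r^2)
    T=np.array(c["camera_from_world"]);d=T[:3,:3].T@np.array([*u,1]);return -T[:3,:3].T@T[:3,3],d/np.linalg.norm(d)
def tri(rs):
    A=sum(np.eye(3)-np.outer(d,d) for o,d in rs);b=sum((np.eye(3)-np.outer(d,d))@o for o,d in rs)
    x=np.linalg.solve(A,b);return x,max(np.linalg.norm((np.eye(3)-np.outer(d,d))@(x-o)) for o,d in rs)
def onz(rr,z): o,d=rr;return o+d*(z-o[2])/d[2]
def proj(c,P):
    T=np.array(c["camera_from_world"]);K=np.array([[c["fx"],0,c["cx"]],[0,c["fy"],c["cy"]],[0,0,1.]])
    q,_=cv2.projectPoints(np.array(P,float).reshape(-1,3),cv2.Rodrigues(T[:3,:3])[0],T[:3,3],K,np.array([c["k1"],0,0,0.]));return q[:,0]
def onplane(rr,P,n): o,d=rr;return o+d*(np.dot(P-o,n)/np.dot(d,n))
E
python3 - <<'E'
from h import *
t=cams.read_camera("top");s=cams.read_camera("side")
P={"crown":((331.5,219.8),(313.3,208.2)),"orange":((340,192.6),(307.3,198.5)),"pointer":((349.7,206.8),(320,199.4)),"lineL":((337,171),(295.8,188.8)),"lineR":((381.8,213.5),(340.3,194.2)),"pad":((374.2,180.5),(320.9,163.6))}
for k,(a,b) in P.items():
    x,e=tri([ray(t,a),ray(s,b)]);print(k,x.round(4),round(e,4))
for n,p in(("shaker top .09",(398,227)),("jar .142",(245,254))):
    print(n,onz(ray(t,p),.09 if "sh" in n else .142).round(3))
E
```

```text
crown [ 0.4635 -0.0571  0.1232] 0.0006
orange [ 0.5272 -0.078   0.1152] 0.0012
pointer [ 0.493  -0.1005  0.1239] 0.0023
lineL [ 0.5768 -0.0684  0.1269] 0.0001
lineR [ 0.4796 -0.1718  0.128 ] 0.0003
pad [ 0.5441 -0.1356  0.2158] 0.0002
shaker top .09 [ 0.449 -0.22   0.09 ]
jar .142 [0.384 0.14  0.142]
```

```bash
cat >> h.py <<'E'
def to(p,Rw):
    s=r.get_state();Rt=R.from_euler('xyz',s["orientation"])
    print("shift",Rt.inv().apply(np.array(p)-s["position"]).round(4),"rotvec",(Rt.inv()*Rw).as_rotvec().round(4))
def down(yaw): return R.from_euler('xyz',[np.pi,0,yaw])
E
```

Emit:
{"api": "drive_effector", "payload": {"deltas": [[0,0,-0.2,0,0,0,0],[0,0,-0.2,0,0,0,0],[0,0,-0.2,0,0,0,0],[0,0,-0.2,0,0,0,0],[0,0,-0.2,0,0,0,0]]}}

```text
t: 0.7
position: [0.2382, 0.5796, 0.4578]
orientation: [3.13, -0.001, 2.752]
force: [0.4, 0.1, -1.5]
width: 0.145
grip_force: 0.0
```

```bash
python3 -c "
from h import *
print(r.get_state()['qpos'].round(3))
to([.45,-.05,.45],down(2.387))"
```

```text
[-1.297  0.351  0.048  1.199 -0.016  1.58  -0.072]
shift [-0.4353 -0.5018  0.0015] rotvec [ 0.0115 -0.003   0.3645]
```

Emit:
{"api": "drive_effector", "payload": {"deltas": [[-0.435,-0.502,0,0,0,0.365,0],[-0.435,-0.502,0,0,0,0.365,0],[-0.435,-0.502,0,0,0,0.365,0],[-0.435,-0.502,0,0,0,0.365,0],[-0.435,-0.502,0,0,0,0.365,0],[-0.435,-0.502,0,0,0,0.365,0],[-0.435,-0.502,0,0,0,0.365,0],[-0.435,-0.502,0,0,0,0.365,0],[-0.435,-0.502,0,0,0,0.365,0],[-0.435,-0.502,0,0,0,0.365,0]]}}

```text
t: 1.7
position: [0.3968, 0.102, 0.4501]
orientation: [3.141, -0.0, 2.387]
force: [1.3, 0.5, 0.4]
width: -0.004
grip_force: 0.0
```

```bash
python3 -c "
from h import *
print(r.get_state()['qpos'].round(3))
to([.45,-.05,.45],down(2.387))"
```

```text
[-0.859 -0.076  0.445  1.711  0.032  1.499  0.398]
shift [-0.1428 -0.0743 -0.    ] rotvec [ 0.0008 -0.0002 -0.0002]
```

Emit:
{"api": "drive_effector", "payload": {"deltas": [[-0.143,-0.074,0,0,0,0,0],[-0.143,-0.074,0,0,0,0,0],[-0.143,-0.074,0,0,0,0,0],[-0.143,-0.074,0,0,0,0,0],[-0.143,-0.074,0,0,0,0,0],[-0.143,-0.074,0,0,0,0,0]]}}

```text
t: 2.3
position: [0.45, -0.0469, 0.4498]
orientation: [-3.141, -0.001, 2.387]
force: [0.2, 0.9, -0.0]
width: -0.003
grip_force: 0.0
```

```bash
python3 - <<'E'
from h import *
print(r.get_state()['qpos'].round(3))
c=cams.read_camera("wrist");T=c["camera_from_world"];print((-T[:3,:3].T@T[:3,3]).round(3),T[:3].round(3),c["fx"])
im=cv2.resize(c["color"][:,:,::-1],(800,600));cv2.imwrite("pics/w1.png",im)
np.save("pics/w1.npy",c,allow_pickle=True)
E
```

```text
[-0.684  0.002  0.69   1.646 -0.002  1.495  0.822]
[0.395 0.005 0.573] [[ 0.685  0.729 -0.    -0.274]
 [ 0.697 -0.655  0.292 -0.44 ]
 [ 0.213 -0.201 -0.956  0.465]] 306.7712895989988
```

View pics/w1.png

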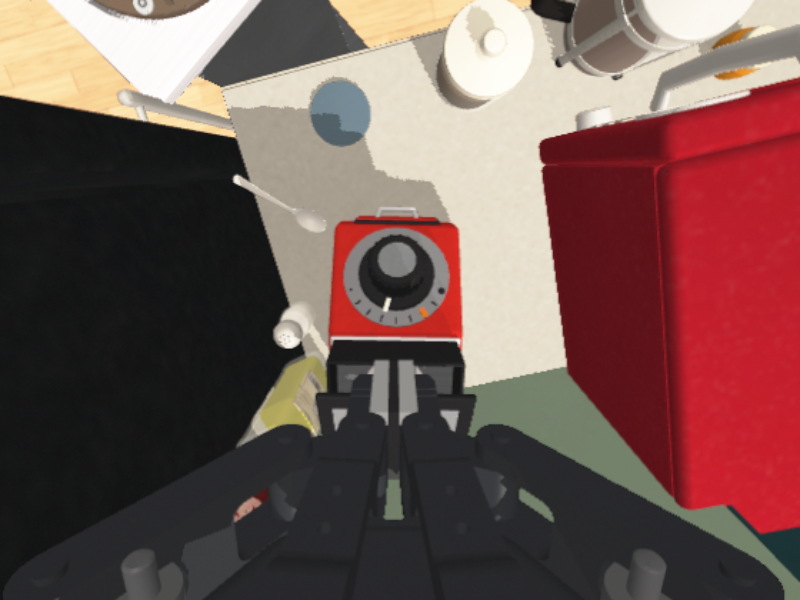

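The wrist view shows the crown at (397,258), pointer (387,304), orange mark (424,312) and slope-top line (330,343)-(465,338). Now I'll take mask centroids in the wrist and top views and triangulate.

```bash
cat >> h.py <<'E'
def cents(c,roi):
    x0,y0,x1,y1=roi;hsv=cv2.cvtColor(c["color"],cv2.COLOR_RGB2HSV);m=np.zeros(hsv.shape[:2],np.uint8);m[y0:y1,x0:x1]=1
    H,S,V=[hsv[:,:,i].astype(int) for i in range(3)];o={}
    for n,k in(("orange",(H>8)&(H<20)&(S>130)&(V>120)),("pointer",(S<60)&(V>170)),("grey",(S<50)&(V>75)&(V<165))):
        N,L,st,ce=cv2.connectedComponentsWithStats((k*m).astype(np.uint8))
        o[n]=[(ce[i].round(1),st[i,4]) for i in range(1,N) if st[i,4]>5]
    return o
E
python3 - <<'E'
from h import *
w=np.load("pics/w1.npy",allow_pickle=True).item();t=cams.read_camera("top")
print(cents(w,(240,158,315,229)));print(cents(t,(313,188,364,237)))
cr=[np.array(w["color"][175:195:4,278].tolist()),t["color"][220,328:336:3]];print(cr)
E
```

```text
{'orange': [(array([296.1, 218.4]), np.int32(30))], 'pointer': [(array([270.3, 213.1]), np.int32(33))], 'grey': [(array([276.3, 195.9]), np.int32(1713)), (array([277.5, 181.3]), np.int32(532))]}
{'orange': [(array([339.3, 191.1]), np.int32(11))], 'pointer': [(array([314., 189.]), np.int32(10)), (array([315.5, 233.5]), np.int32(6))], 'grey': [(array([330.1, 194.1]), np.int32(129)), (array([318.8, 213.4]), np.int32(121)), (array([327.2, 219. ]), np.int32(92)), (array([316.3, 233. ]), np.int32(51))]}
[array([[131, 131, 130],
       [132, 131, 130],
       [130, 130, 129],
       [130, 130, 129],
       [131, 130, 129]]), array([[91, 93, 92],
       [61, 62, 63],
       [72, 59, 51]], dtype=uint8)]
```

```bash
python3 - <<'E'
from h import *
w=np.load("pics/w1.npy",allow_pickle=True).item()
t0=cams.read_camera("top");t0["color"]=cv2.imread("pics/top0.png")[:,:,::-1].copy();s0=cams.read_camera("side");s0["color"]=cv2.imread("pics/side0.png")[:,:,::-1].copy()
ct=cents(t0,(313,188,364,237));print(ct)
P={"crown":((331.5,219.8),(277.5,181.3),(313.3,208.2)),"orange":(ct["orange"][0][0],(296.1,218.4),(307.3,198.5)),"pointer":((349.7,206.8),(270.3,213.1),(320,199.4))}
for k,(a,b,c) in P.items():
    for rs in([ray(t0,a),ray(w,b)],[ray(t0,a),ray(w,b),ray(s0,c)]):
        x,e=tri(rs);print(k,x.round(4),round(e,4))
# white line rows in wrist
for col in range(236,324,12):
    v=w["color"][225:250,col].min(1).astype(int);print(col,225+v.argmax(),v.max(),end="; ")
ys=[];xs=list(range(240,320))
for col in xs:
    v=w["color"][230:246,col].min(1).astype(float);v=np.clip(v-120,0,None);ys.append(230+(v*np.arange(16)).sum()/max(v.sum(),1))
p=np.polyfit(xs,ys,1);print(p)
a=onz(ray(w,(242,np.polyval(p,242))),.128);b=onz(ray(w,(318,np.polyval(p,318))),.128);d=b-a;print("yaw",np.arctan2(-d[0],d[1]),a,b)
E
```

```text
{'orange': [(array([339.2, 191.7]), np.int32(15))], 'pointer': [(array([314., 189.]), np.int32(10)), (array([358., 193.]), np.int32(11)), (array([349.5, 206.5]), np.int32(12)), (array([315.6, 233.7]), np.int32(7))], 'grey': [(array([339.5, 209.7]), np.int32(667)), (array([358.5, 192.5]), np.int32(10)), (array([330.7, 219.1]), np.int32(197)), (array([316.2, 232.7]), np.int32(48)), (array([360.9, 234.1]), np.int32(27))]}
crown [ 0.4637 -0.0558  0.128 ] 0.0003
crown [ 0.4638 -0.0568  0.1232] 0.001
orange [ 0.5301 -0.0762  0.1121] 0.0007
orange [ 0.5288 -0.077   0.1147] 0.003
pointer [ 0.4948 -0.0998  0.1158] 0.0
pointer [ 0.4928 -0.0995  0.1241] 0.003
236 236 219; 248 236 217; 260 236 210; 272 236 210; 284 237 205; 296 237 208; 308 237 214; 320 238 250; [1.62243272e-02 2.32260987e+02]
yaw -0.7717963906225851 [ 0.48929651 -0.15503865  0.128     ] [ 0.57187637 -0.0701812   0.128     ]
```

```bash
python3 -c "
from h import *
to([.534,-.125,.29],down(2.374))"
```

```text
shift [-0.115  -0.      0.1599] rotvec [ 0.0001 -0.0003  0.0152]
```

Emit:
{"api": "drive_effector", "payload": {"deltas": [[-0.115,0,0,0,0,0.015,0],[-0.115,0,0,0,0,0.015,0],[-0.115,0,0,0,0,0.015,0],[-0.115,0,0.05,0,0,0.015,0],[-0.115,0,0.1,0,0,0.015,0],[-0.115,0,0.13,0,0,0.015,0],[-0.115,0,0.16,0,0,0.015,0],[-0.115,0,0.16,0,0,0.015,0],[-0.115,0,0.16,0,0,0.015,0]]}}

```text
t: 3.4
position: [0.5342, -0.126, 0.2906]
orientation: [-3.141, -0.0, 2.373]
force: [1.1, -0.9, 0.3]
width: -0.004
grip_force: 0.0
```

```bash
python3 - <<'E'
from h import *
c=cams.read_camera("wrist");t=cams.read_camera("side")["color"][110:260,230:430,::-1]
im=np.zeros((420,800,3),np.uint8);im[:,:480]=c["color"][:,40:520,::-1];im[:240,480:]=cv2.resize(t,(320,240));cv2.imwrite("pics/w2.png",im)
to([.534,-.125,.29],down(2.374))
E
```

```text
shift [0.0018 0.0004 0.0018] rotvec [ 0.0017  0.002  -0.0017]
```

View pics/w2.png

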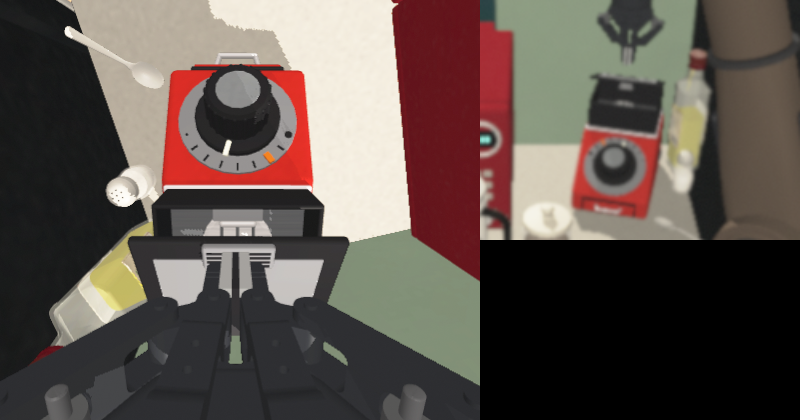

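The wrist view shows the closed fingers centred on the pad (pad at about (278,254) in the full frame), with the pointer at (267,148) and the orange mark at (308,157). The side view shows the fingers above the lid. I'll check the pad height and refine the wheel angle from this second wrist position.

```bash
cat >> h.py <<'E'
YAW=-.768;O=np.array([.5272,-.1182,0]);G=R.from_euler('z',YAW)
zw=np.array([-np.sin(np.radians(35)),0,np.cos(np.radians(35))]);xw=np.array([zw[2],0,-zw[0]]);grip=np.array([-.083,0,.116])
def ang(c,p,depth):
    q=G.inv().apply(onplane(ray(c,p),O+G.apply(grip-depth*zw),G.apply(zw))-O)-grip
    return np.arctan2(q[1],q@xw).round(3),np.hypot(q[1],q@xw).round(4)
E
python3 - <<'E'
from h import *
c=cams.read_camera("wrist");t0=cams.read_camera("top");w=np.load("pics/w1.npy",allow_pickle=True).item()
x,e=tri([ray(t0,(374.2,180.5)),ray(c,(278,254))]);print("pad",x,e,G.inv().apply(x-O))
o=cents(c,(205,75,345,180));print(o)
og=o["orange"][0][0];pt=max([v for v in o["pointer"] if 130<v[0][1]<160],key=lambda v:v[1])[0]
for n,a,b in(("crown",(278,88.5),(277.5,181.3)),("orange",og,(296.1,218.4)),("pointer",pt,(270.3,213.1))):
    x,e=tri([ray(c,a),ray(w,b)]);print(n,x.round(4),round(e,4),G.inv().apply(x-O).round(4))
print("w1 or,pt",ang(w,(296.1,218.4),.033),ang(w,(270.3,213.1),.023)," now",ang(c,og,.033),ang(c,pt,.023))
E
```

```text
pad [ 0.54122907 -0.13033677  0.23904475] 7.378964212042033e-05 [0.01852253 0.00101597 0.23904475]
{'orange': [(array([308.1, 155.4]), np.int32(77))], 'pointer': [(array([206.,  92.]), np.int32(113)), (array([331. , 102.5]), np.int32(6)), (array([266.1, 146.3]), np.int32(88))], 'grey': [(array([276.9,  89. ]), np.int32(1206)), (array([274.5, 133.5]), np.int32(3435)), (array([267.1, 138.4]), np.int32(7))]}
crown [ 0.4653 -0.0561  0.1202] 0.0005 [-0.0877  0.0017  0.1202]
orange [ 0.5293 -0.0765  0.1145] 0.0 [-0.0275  0.0315  0.1145]
pointer [ 0.4946 -0.0995  0.1168] 0.0001 [-0.0364 -0.0092  0.1168]
w1 or,pt (np.float64(0.613), np.float64(0.0546)) (np.float64(-0.229), np.float64(0.0406))  now (np.float64(0.614), np.float64(0.0547)) (np.float64(-0.22), np.float64(0.0413))
```

Both check out: the pad is at height 0.239 as expected for about 0.4 rad open, the orange mark reads +0.61 and the pointer -0.225. Now I'll press.

Emit:
{"api": "drive_effector", "payload": {"deltas": [[0,0,0.02,0,0,0,0],[0,0,0.035,0,0,0,0],[0,0,0.045,0,0,0,0],[0,0,0.055,0,0,0,0],[0,0,0.062,0,0,0,0],[0,0,0.066,0,0,0,0],[0,0,0.069,0,0,0,0],[0,0,0.069,0,0,0,0]]}}

```text
t: 4.4
position: [0.534, -0.1267, 0.2208]
orientation: [-3.141, 0.0, 2.372]
force: [-0.1, 0.1, -0.5]
width: 0.003
grip_force: 0.0
```

Emit:
{"api": "drive_effector", "payload": {"deltas": [[0,0,0.002,0,0,0,0],[0,0,0.003,0,0,0,0],[0,0,0.004,0,0,0,0],[0,0,0.005,0,0,0,0],[0,0,0.005,0,0,0,0]]}}

```text
t: 4.9
position: [0.534, -0.1265, 0.216]
orientation: [3.142, 0.0, 2.372]
force: [0.3, -0.2, 1.0]
width: -0.001
grip_force: 0.4
```

Emit:
{"api": "drive_effector", "payload": {"deltas": [[0,0,0.001,0,0,0,0],[0,0,0.002,0,0,0,0],[0,0,0.002,0,0,0,0]]}}

```text
t: 5.2
position: [0.5341, -0.1266, 0.2153]
orientation: [3.14, -0.0, 2.372]
force: [-5.3, 3.0, 16.7]
width: -0.0
grip_force: 8.5
```

Emit:
{"api": "drive_effector", "payload": {"deltas": [[0,0,0.001,0,0,0,0],[0,0,0.002,0,0,0,0],[0,0,0.002,0,0,0,0]]}}

```text
t: 5.5
position: [0.5342, -0.1265, 0.2147]
orientation: [3.139, -0.0, 2.372]
force: [-12.0, 5.5, 33.7]
width: -0.001
grip_force: 17.2
```

Emit:
{"api": "drive_effector", "payload": {"deltas": [[0,0,-0.03,0,0,0,0],[0,0,-0.08,0,0,0,0],[0,0,-0.12,0,0,0,0],[0,0,-0.12,0,0,0,0],[0,0,-0.12,0,0,0,0],[0,0,-0.12,0,0,0,0]]}}

```text
t: 6.1
position: [0.5334, -0.1261, 0.3309]
orientation: [-3.141, -0.002, 2.372]
force: [-1.0, -0.7, -0.1]
width: 0.002
grip_force: 0.0
```

```bash
python3 - <<'E'
from h import *
c=cams.read_camera("wrist");t=cams.read_camera("side")["color"][110:260,230:430,::-1]
im=np.zeros((420,800,3),np.uint8);im[:,:480]=c["color"][:,40:520,::-1];im[:240,480:]=cv2.resize(t,(320,240));cv2.imwrite("pics/w3.png",im)
np.save("pics/w3.npy",c,allow_pickle=True)
E
```

```text
(no output)
```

View pics/w3.png

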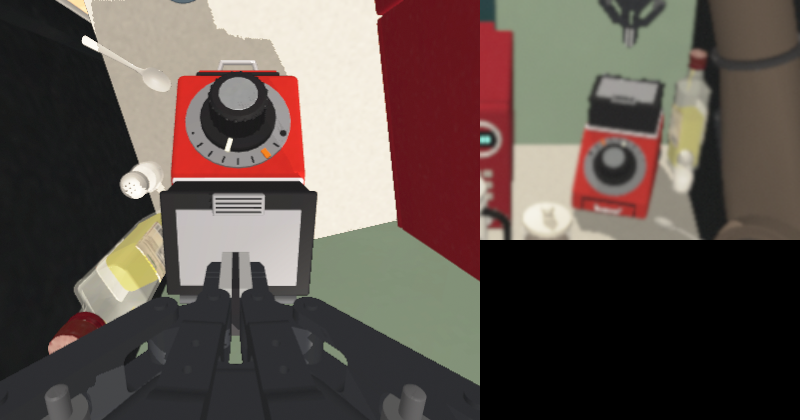

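```bash
cat >> h.py <<'E'
def wtool(a,d): # jaw offset a about outward axis, d out from grip
    Rg=R.from_matrix(np.c_[-xw,[0,1,0],-zw]);return O+G.apply(grip+d*zw), G*R.from_rotvec(a*zw)*Rg
E
python3 - <<'E'
from h import *
c=np.load("pics/w3.npy",allow_pickle=True).item()
for th in(0,.03,.09): print(th,proj(c,O+G.apply([.1075-.1*np.cos(th)+.0095*np.sin(th),0,.188+.1*np.sin(th)+.0095*np.cos(th)])))
g=cv2.cvtColor(c["color"],cv2.COLOR_RGB2GRAY);print(g[185:220,282])
s=r.get_state();print(s["qpos"].round(2))
to(*wtool(0,.1))
E
```

```text
0 [[277.05336544 204.3931683 ]]
0.03 [[277.07032919 205.71294876]]
0.09 [[277.10506317 208.73066013]]
[ 32  32  32  33  33  32  35  51 100 138 163 189 181  78  95 195 189 145
  69 138 196 181  55 115 198 188 113  83 168 195 187 196 196 196 196]
[-0.47  0.3   0.8   1.68 -0.22  1.26  1.18]
shift [0.1501 0.0014 0.1331] rotvec [-0.0019 -0.6127 -0.0014]
```

The pad centre sits at row 203.5 against 204.4 predicted for a shut lid, so the lid is shut. Next is the wheel pre-grip.

Emit:
{"api": "drive_effector", "payload": {"deltas": [[0.05,0.001,0,0,0,0,1],[0.1,0.001,0,0,-0.15,0,1],[0.15,0.001,0,0,-0.3,0,1],[0.15,0.001,0.03,0,-0.45,0,1],[0.15,0.001,0.07,0,-0.61,0,1],[0.15,0.001,0.1,0,-0.613,0,1],[0.15,0.001,0.133,0,-0.613,0,1],[0.15,0.001,0.133,0,-0.613,0,1],[0.15,0.001,0.133,0,-0.613,0,1],[0.15,0.001,0.133,0,-0.613,0,1]]}}

```text
t: 7.2
position: [0.4254, -0.0217, 0.1975]
orientation: [-3.136, 0.612, 2.377]
force: [-0.5, -0.6, 0.2]
width: 0.999
grip_force: 0.0
```

```bash
python3 - <<'E'
from h import *
s=r.get_state();print(s["qpos"].round(2))
to(*wtool(0,.1));to(*wtool(0,0))
c=cams.read_camera("wrist");cv2.imwrite("pics/w4.png",c["color"][:,:,::-1])
E
```

```text
[-0.98  0.08  0.45  2.45  0.96  0.7  -0.52]
shift [-0.0002  0.0013 -0.0004] rotvec [-0.004   0.0016  0.0027]
shift [-0.      0.0017  0.0996] rotvec [-0.004   0.0016  0.0027]
```

View pics/w4.png

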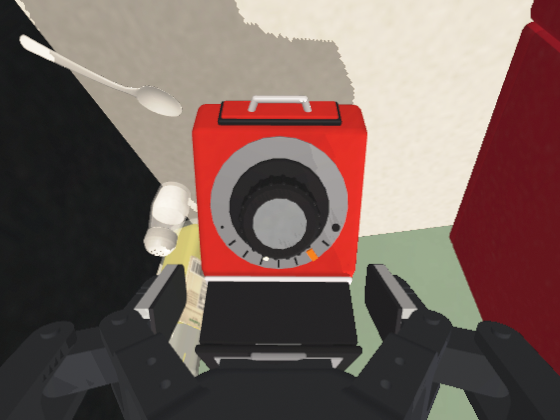

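The crown, at (279,222), is centred between the open fingers (about (160,290) and (392,290)), and the lid stays shut. Advancing.

Emit:
{"api": "drive_effector", "payload": {"deltas": [[0,0.0015,0.025,0,0,0,1],[0,0.0015,0.05,0,0,0,1],[0,0.0015,0.07,0,0,0,1],[0,0.0015,0.085,0,0,0,1],[0,0.0015,0.097,0,0,0,1],[0,0.0015,0.099,0,0,0,1],[0,0.0015,0.099,0,0,0,1]]}}

```text
t: 7.95
position: [0.4694, -0.0605, 0.1185]
orientation: [3.142, 0.614, 2.371]
force: [-0.2, -0.2, 0.7]
width: 1.003
grip_force: 0.0
```

```bash
python3 - <<'E'
from h import *
s=r.get_state();print(s["qpos"].round(2))
to(*wtool(0,0))
E
```

```text
[-0.84  0.36  0.56  2.48  1.42  0.36 -0.9 ]
shift [ 0.0025 -0.0014  0.0012] rotvec [-0.0017  0.003  -0.0024]
```

Emit:
{"api": "drive_effector", "payload": {"deltas": [[0.002,-0.001,0.001,0,0,0,1],[0.002,-0.001,0.001,0,0,0,1],[0.002,-0.001,0.001,0,0,0,0],[0.002,-0.001,0.001,0,0,0,0],[0.002,-0.001,0.001,0,0,0,0],[0.002,-0.001,0.001,0,0,0,0],[0.002,-0.001,0.001,0,0,0,0],[0.002,-0.001,0.001,0,0,0,0]]}}

```text
t: 8.75
position: [0.4678, -0.059, 0.1166]
orientation: [3.14, 0.613, 2.372]
force: [-12.4, 8.6, 20.7]
width: 0.676
grip_force: 58.3
```

```bash
python3 - <<'E'
from h import *
to(*wtool(0,0))
E
```

```text
shift [-0.0004 -0.0013  0.001 ] rotvec [ 0.0012  0.0023 -0.0011]
```

Emit:
{"api": "drive_effector", "payload": {"deltas": [[0,0,-0.001,0,0,-0.1,0],[0,0,-0.001,0,0,-0.2,0],[0,0,-0.001,0,0,-0.3,0],[0,0,-0.001,0,0,-0.4,0],[0,0,-0.001,0,0,-0.5,0],[0,0,-0.001,0,0,-0.6,0],[0,0,-0.001,0,0,-0.7,0],[0,0,-0.001,0,0,-0.78,0],[0,0,-0.001,0,0,-0.84,0],[0,0,-0.001,0,0,-0.84,0]]}}

```text
t: 9.75
position: [0.4672, -0.0599, 0.1171]
orientation: [-2.658, 0.394, -2.973]
force: [0.4, -2.8, 1.3]
width: 0.677
grip_force: 73.4
```

```bash
python3 - <<'E'
from h import *
s=r.get_state();print(s["qpos"].round(2),s["ft_torque"])
to(*wtool(0,0))
E
```

```text
[-0.84  0.36  0.56  2.49  1.44  0.36 -0.07] [0.19830066 0.25647079 0.04621809]
shift [ 0.0002 -0.0001  0.0014] rotvec [-0.0024  0.002   0.8389]
```

Emit:
{"api": "drive_effector", "payload": {"deltas": [[0,0,0,0,0,0,1],[0,0,0,0,0,0,1],[0,0,0,0,0,0,1],[0,0,0,0,0,0,1],[0,0,-0.03,0,0,0,1],[0,0,-0.06,0,0,0,1],[0,0,-0.1,0,0,0,1],[0,0,-0.1,0,0,0,1],[0,0,-0.1,0,0,0,1]]}}

```text
t: 10.65
position: [0.4262, -0.0185, 0.1991]
orientation: [-2.662, 0.397, -2.973]
force: [0.0, 0.3, -1.2]
width: 0.998
grip_force: 0.0
```

```bash
python3 - <<'E'
from h import *
print(r.get_state()["qpos"].round(2))
to(*wtool(0,.1))
R2=down(2.374);p=np.array([.4254,-.0217,.40]);to(p,R2)
c=cams.read_camera("wrist");cv2.imwrite("pics/w5.png",c["color"][:,:,::-1])
print(cents(c,(190,120,380,290)))
E
```

```text
[-1.04  0.07  0.5   2.45  0.96  0.7   0.32]
shift [ 0.0007 -0.0015  0.0018] rotvec [0.0019 0.0026 0.8378]
shift [-0.0764 -0.0884 -0.1635] rotvec [-0.254   0.5768  0.8113]
{'orange': [(array([259.4, 262.1]), np.int32(55))], 'pointer': [(array([192.4, 139.2]), np.int32(241)), (array([328. , 120.5]), np.int32(17)), (array([354.9, 139.9]), np.int32(304)), (array([346.8, 263.1]), np.int32(2977)), (array([220.8, 258.6]), np.int32(417)), (array([260.9, 256.6]), np.int32(15))], 'grey': [(array([208.7, 133. ]), np.int32(767)), (array([348.2, 138.4]), np.int32(62)), (array([368.3, 137.8]), np.int32(887)), (array([274.2, 192.9]), np.int32(6084)), (array([273.1, 221.8]), np.int32(2130)), (array([196.5, 239.5]), np.int32(14)), (array([214.5, 256.5]), np.int32(20)), (array([376.5, 267. ]), np.int32(37)), (array([235.5, 276.5]), np.int32(20)), (array([295.8, 286.9]), np.int32(77))]}
```

View pics/w5.png

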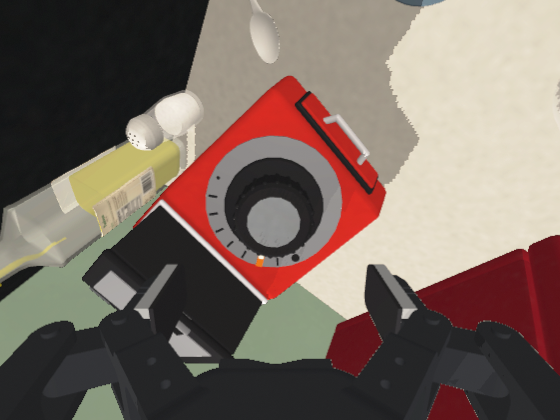

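The pointer tip at (261,257) stands next to the orange mark at (259,262). I'll withdraw upward for a better view and measure the angles.

Emit:
{"api": "drive_effector", "payload": {"deltas": [[-0.019,-0.022,-0.04,0,0,0,1],[-0.038,-0.044,-0.08,-0.03,0.06,0.08,1],[-0.057,-0.066,-0.12,-0.08,0.18,0.25,1],[-0.076,-0.088,-0.163,-0.127,0.288,0.405,1],[-0.076,-0.088,-0.163,-0.254,0.577,0.811,1],[-0.076,-0.088,-0.163,-0.254,0.577,0.811,1],[-0.076,-0.088,-0.163,-0.254,0.577,0.811,1],[-0.076,-0.088,-0.163,-0.254,0.577,0.811,1],[-0.076,-0.088,-0.163,-0.254,0.577,0.811,1],[-0.076,-0.088,-0.163,-0.254,0.577,0.811,1]]}}

```text
t: 11.7
position: [0.4253, -0.0233, 0.3978]
orientation: [-3.134, 0.003, 2.371]
force: [-0.5, 0.5, -0.5]
width: 1.001
grip_force: 0.0
```

```bash
python3 - <<'E'
from h import *
to([.5,-.09,.4],down(2.374))
E
```

```text
shift [-0.1001  0.0041 -0.002 ] rotvec [-0.0079  0.0026 -0.0031]
```

Emit:
{"api": "drive_effector", "payload": {"deltas": [[-0.03,0,0,0,0,0,1],[-0.06,0.002,0,0,0,0,1],[-0.1,0.004,0,0,0,0,1],[-0.1,0.004,0,0,0,0,1],[-0.1,0.004,0,0,0,0,1],[-0.1,0.004,0,0,0,0,1]]}}

```text
t: 12.3
position: [0.4992, -0.0877, 0.3984]
orientation: [-3.137, -0.0, 2.375]
force: [0.1, 0.5, 0.4]
width: 1.005
grip_force: 0.0
```

```bash
python3 - <<'E'
from h import *
c=cams.read_camera("wrist");q=proj(c,O+G.apply(grip-.03*zw))[0].astype(int)
x0,y0,x1,y1=q[0]-55,q[1]-55,q[0]+55,q[1]+55
o=cents(c,(x0,y0,x1,y1));print(q,o)
for n,d in(("orange",.033),("pointer",.023)):
    for v in o[n]: print(n,v,ang(c,v[0],d))
a=cv2.resize(c["color"][max(y0,0):y1,x0:x1,::-1],(440,440),interpolation=2)
t=cv2.resize(cams.read_camera("side")["color"][140:250,285:365,::-1],(320,440),interpolation=2)
cv2.imwrite("pics/w6.png",np.hstack([a,t]))
E
```

```text
[274 154] {'orange': [(array([297.7, 185.5]), np.int32(40))], 'pointer': [(array([265.9, 115.5]), np.int32(2182)), (array([291.9, 175.6]), np.int32(43)), (array([277.7, 206.9]), np.int32(295))], 'grey': [(array([277.5, 104. ]), np.int32(6)), (array([275.5, 108. ]), np.int32(24)), (array([273.9, 165. ]), np.int32(2038)), (array([276.5, 121. ]), np.int32(6)), (array([275.3, 139.9]), np.int32(705)), (array([289.6, 171.1]), np.int32(8)), (array([235.5, 208. ]), np.int32(20))]}
orange (array([297.7, 185.5]), np.int32(40)) (np.float64(0.612), np.float64(0.0545))
pointer (array([265.9, 115.5]), np.int32(2182)) (np.float64(-2.928), np.float64(0.0603))
pointer (array([291.9, 175.6]), np.int32(43)) (np.float64(0.589), np.float64(0.0416))
pointer (array([277.7, 206.9]), np.int32(295)) (np.float64(0.054), np.float64(0.0788))
```

View pics/w6.png

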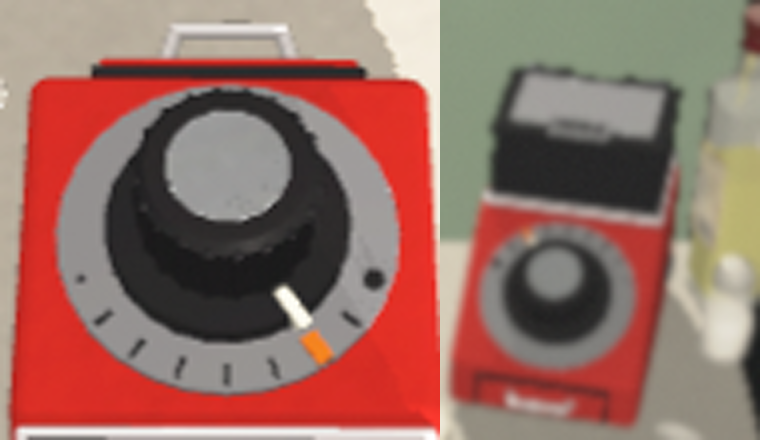

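The pointer (crop (293,307)) lines up with the orange mark (crop (316,347)): 0.589 against 0.612 rad, a difference of about 1 mm. The lid is shut and the arm is clear, so I'm handing in.

```bash
python3 -c "
from bench import r, cams
print(r.job_done())"
```

```text
the job is handed in; nothing more can be done
None
```

I pressed the lid shut past its catch, then turned the wheel until its pointer stood at the orange mark (0.589 rad against 0.612, about 1 mm off). The arm let go and stood clear, I saw no bystander knocked or moved, and I handed the job in at about 12 s; no verdict was returned.

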